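# Line up the seasonings from the pepper mill

## Task

Set out the seasonings on the row of four wooden coasters, starting from the pepper mill, which stays where it is at one end: the salt shaker on the coaster next to the mill, the spice jar with the golden cap on the coaster beyond the salt, and the spice jar with the black cap on the last one, at the far end. The red cup now stands on that last coaster, so move it first to the white square tile. Everything must stand upright in the middle of its coaster or tile, released and at rest.

Things in the scene. Friction and masses are not known exactly. Their poses are not given: they have to be found in the camera images.
- pepper_mill: tall dark-brown wooden pepper mill with a small steel knob, 58 mm across, 170 mm high, about 0.18 kg, standing on the leftmost or the rightmost coaster, not to be moved; origin at the centre of its underside, z up its axis
- salt: salt shaker, clear glass with white salt and a grey perforated cap, 90 mm high, round, 44 mm across at its widest, cap 34 mm across from 74 mm up, about 0.1 kg; origin at the centre of its underside, z up its axis
- gold_jar: spice jar with a golden-yellow cap, round, 42 mm across, 106 mm high, about 0.11 kg, the cap 41 mm across and its lower edge 85 mm up; origin at the centre of its underside, z up its axis
- black_jar: spice jar with a black cap, round, 40 mm across, 105 mm high, about 0.11 kg, the cap on its topmost part; origin at the centre of its underside, z up its axis
- red_cup: red plastic cup, open at the top, round, 61 mm across at the rim and narrower below, 71 mm high, 0.04 kg, can be gripped round the outside near the rim; stands upright at the start on the end coaster farthest from the pepper mill; origin at the centre of its underside, z up its axis
- coaster_1: fixed round coaster of pale wood with a cork inlay, 84 mm across, 8 mm thick, flat top; one of four alike in a row running left to right, centres 110 mm apart (give or take a few mm; the row may be turned up to 0.2 rad); origin at the centre of its underside, z up; this is the leftmost (+y)
- coaster_2: fixed round coaster of pale wood with a cork inlay, 84 mm across, 8 mm thick, flat top; one of four alike in a row running left to right, centres 110 mm apart (give or take a few mm; the row may be turned up to 0.2 rad); origin at the centre of its underside, z up; this is the second from the left
- coaster_3: fixed round coaster of pale wood with a cork inlay, 84 mm across, 8 mm thick, flat top; one of four alike in a row running left to right, centres 110 mm apart (give or take a few mm; the row may be turned up to 0.2 rad); origin at the centre of its underside, z up; this is the third from the left
- coaster_4: fixed round coaster of pale wood with a cork inlay, 84 mm across, 8 mm thick, flat top; one of four alike in a row running left to right, centres 110 mm apart (give or take a few mm; the row may be turned up to 0.2 rad); origin at the centre of its underside, z up; this is the rightmost (-y)
- tile: fixed square white glazed tile with a thin blue line round it, 92 x 92 mm, 8 mm thick, flat top, lying by itself on the counter in front of the coasters; origin at the centre of its underside, z up
Not all that is in view belongs to the job. Of the things shaped like the red_cup, the red one is meant. Leave any blue look-alike of the black_jar alone.

How it is judged:
At the end, for the whole second after the job is handed in: Counted from the mill's end of the row: mill, salt, gold-capped jar, black-capped jar, one on each coaster; the red cup on the tile; each within 15 mm of the centre, upright within 0.1 rad, resting on its top and still; the mill not shifted by more than 15 mm (((horizontal distance between pepper_mill and coaster_1 below 0.015 m and z of pepper_mill in the frame of coaster_1 between 0.004 and 0.012 m and horizontal distance between salt and coaster_2 below 0.015 m and z of salt in the frame of coaster_2 between 0.004 and 0.012 m and horizontal distance between gold_jar and coaster_3 below 0.015 m and z of gold_jar in the frame of coaster_3 between 0.004 and 0.012 m and horizontal distance between black_jar and coaster_4 below 0.015 m and z of black_jar in the frame of coaster_4 between 0.004 and 0.012 m) or (horizontal distance between pepper_mill and coaster_4 below 0.015 m and z of pepper_mill in the frame of coaster_4 between 0.004 and 0.012 m and horizontal distance between salt and coaster_3 below 0.015 m and z of salt in the frame of coaster_3 between 0.004 and 0.012 m and horizontal distance between gold_jar and coaster_2 below 0.015 m and z of gold_jar in the frame of coaster_2 between 0.004 and 0.012 m and horizontal distance between black_jar and coaster_1 below 0.015 m and z of black_jar in the frame of coaster_1 between 0.004 and 0.012 m)) and horizontal distance between red_cup and tile below 0.015 m and z of red_cup in the frame of tile between 0.004 and 0.012 m and angle between each of salt, gold_jar, black_jar, red_cup, pepper_mill's own z axis and vertical below 0.1 rad and linear speed of each of salt, gold_jar, black_jar, red_cup, pepper_mill below 0.02 m/s); the robot touches nothing.
It fails at once if the pepper mill is shifted by more than 15 mm or knocked over (distance of pepper_mill from where it was at the start of the episode above 0.015 m or angle between pepper_mill's own z axis and vertical above 0.3 rad).
It also fails if it takes over 96 s, if anything falls off the work surface, if the arm or the gripper's body presses on something with over 40 N, if the wrist force passes 120 N, or if a joint passes its speed limit or range.

## Robot

A 6-joint arm with a two-finger parallel gripper is mounted at the origin on a cart in front of the work surface, level with it; the furniture and walls round the work are solid. World frame = base frame: x ahead of the robot, y to its left, z up, the work surface at z = 0. Lengths are in m, angles in rad, forces in N, time in s.
With the tool pointing down it reaches from about 0.35 to 0.725 m from the base axis. Payload 4.3 kg.
Tool frame: the origin (TCP) lies midway between the tips of the shut fingers; the grasp point (between the pads) lies 19 mm behind it; z points along the fingers, y is the line along which they close (so a half turn about z gives the same grasp; the last joint's range is limited). The gripper opens to 85 mm and grips with 20 to 120 N. Pads are 22 mm wide; open, the fingers measure 114 mm over their backs; the gripper's body (76 mm by 85 mm) begins 54 mm behind the grasp point. The pads swing forward as they close: fully open they stand 13 mm farther back than shut.
Start: joints at [1.083, 0.377, 0.081, 1.274, 0, 1.46], TCP at [0.212, 0.534, 0.231] pointing down, gripper open.
Joint ranges: [-2.72, 2.72], [-0.84, 1.66], [-1.02, 1.22], [-1.77, 2.12], [-1.37, 1.28], [-3.14, 3.14]. Speed limits (rad/s): [2.57, 2.57, 3.14, 3.14, 3.14, 3.14].

## Interface

Orientations are given as a rotation vector (axis times angle).
In Python, from station import r, capture, camera_params gives the robot as it stands.
- The arm moves only by the tool tcp_steps, called after "Emit:" as name(argument=value, ...) on one line, values as JSON. Schema: {"type":"object","properties":{"steps":{"type":"array","items":{"type":"object","properties":{"sx":{"type":"number"},"sy":{"type":"number"},"sz":{"type":"number"},"drx":{"type":"number"},"dry":{"type":"number"},"drz":{"type":"number"},"aperture":{"type":"number"}},"additionalProperties":false,"required":["aperture"]},"minItems":1,"maxItems":20},"squeeze":{"type":"number"},"only":{"type":"string"},"quiet":{"type":"boolean"},"lines":{"type":"string"}},"required":["steps"],"additionalProperties":false}. steps is a list of rows, 1 to 20 of them, each an object with the fields sx, sy, sz (the shift in normalised numbers (1 is 0.2 m)), drx, dry, drz (a rotation vector in a scale on which 1.0 is pi/2 rad), aperture (the finger opening in m); a field left out counts as zero (the opening has to be given); each row shifts and turns the commanded pose from where the row before left it, along the tool's axes as they then stand; what a row does not reach is not made up. A row lasts 1/12 s, in which the tool goes at most 0.0417 m and 0.125 rad, less where a joint would pass 70% of its speed; a pose out of reach is approached as far as the arm can. The fingers move at their own pace and stop on an object; squeeze is the grip in N (left out, the last holds). Time passes only in rows, so rows that do not move let the fingers close. The tool returns the time, the measured TCP pose, the force, the opening and the grip force at its end. only (a regular expression) keeps the lines of the reply that match it, lines (a string "A,B") keeps lines A to B, and quiet returns only ok. No shift or turn number may pass 1 either way. Input that does not fit is refused with a message, and nothing moves.
- r.get_obs(): the state, without advancing time (a new reading comes with each control period).
- capture(name): name is "scene" or "side" or "wrist"; returns (picture, depth): 480x640x3 uint8, blue, green, red; 480x640 float32, m along the optical axis (not along the pixel's ray), 0 where there is no reading.
- camera_params(name): a dict with "fx", "fy", "cx", "cy" (pixels), "xyz" and "orientation" of the camera in the world; the wrist camera has in their place "T_tool_cam" (4x4, takes a point from camera to tool coordinates, whose origin is the TCP and whose axes are the flange's). Camera axes: x right, y up, looking along -z (the intrinsics and any distortion apply to the point x, -y, -z); pixel columns grow to the right and rows downward; lengths in m; the calibration is good to about 2 mm. A picture is of the moment at which its call begins: read the wrist's pose just before it. camera_params takes no time and is no camera call.
- r.close_job(): hands the job in; it is judged then, once.
The state is a dict: "clock": time; "joints": joint angles; "dq": joint speeds; "joint_efforts": joint torques, N m; "tcp_pos": TCP position; "ee_rot": TCP orientation; "contact_force": force on the tool from outside, world axes, zero at the start; "ft_torque": the same for the moment, N m; "gripper_width": finger opening in m; "finger_force": force on a finger pad.
Only numpy, scipy, OpenCV 4.12 (cv2) and the standard library are available. Lean on these libraries where they do the work, as an engineer would, in place of code of your own. Each camera call takes 0.05 s, during which the arm holds its last target. There are 200 camera calls.

## Working session

There is one attempt and no reset: what is moved stays moved. The work goes in short steps, Python scripts to look and compute and a tool call to move; the robot and the scene stay as the last step left them, time stands still between calls to the robot, and variables do not carry over. Pictures are saved under pics/ and viewed, at most 14 in all, crops included, and the job is handed in when it is done.

```bash
ls; mkdir -p pics; python3 - <<'E'
from station import r,capture,camera_params
import cv2,json
for n in("scene","side"):
    p,d=capture(n);cv2.imwrite(f"pics/{n}0.png",p)
    print(n,camera_params(n))
print(camera_params("wrist"));o=r.get_obs();print(o)
E
```

```text
pics
scene {'fx': 517.1512895081678, 'fy': 517.1512895081678, 'cx': 321.44031524484535, 'cy': 244.58001636865498, 'xyz': array([ 0.10188987, -0.43293837,  0.80942918]), 'orientation': array([ 0.6502236 , -0.26266664, -0.77152928])}
side {'fx': 501.92385875951715, 'fy': 501.92385875951715, 'cx': 326.6749848502936, 'cy': 242.64144895992592, 'xyz': array([ 0.01664108, -0.00380666,  0.83865842]), 'orientation': array([ 0.42566677, -0.45424022, -1.5552856 ])}
{'fx': 414.8046518364763, 'fy': 414.8046518364763, 'cx': 320.782211834912, 'cy': 232.8872773194669, 'T_tool_cam': array([[-8.21407596e-04,  9.62990380e-01,  2.69534512e-01,
         6.85280244e-02],
       [ 9.99999601e-01,  8.85774127e-04, -1.17182377e-04,
         2.60717242e-04],
       [-3.51592199e-04,  2.69534308e-01, -9.62990723e-01,
        -1.42808294e-01],
       [ 0.00000000e+00,  0.00000000e+00,  0.00000000e+00,
         1.00000000e+00]])}
{'clock': 0.1, 'joints': array([ 1.08269288e+00,  3.78011758e-01,  7.97852686e-02,  1.27439222e+00,
       -6.70233776e-06,  1.46049588e+00]), 'dq': array([-0.00065608, -0.00249551,  0.0020106 , -0.00150686,  0.00035229,
        0.00010708]), 'joint_efforts': array([ 1.83862110e-03, -4.64695287e+01,  2.70581549e+01,  1.20229661e-02,
       -2.46365283e-05,  5.08537894e-06]), 'tcp_pos': array([0.21183133, 0.53394076, 0.23045186]), 'ee_rot': array([-5.89828527e-01, -3.08518470e+00,  2.73804723e-03]), 'contact_force': array([0.41405921, 0.1639217 , 0.11190595]), 'ft_torque': array([-0.00664834, -0.07780273, -0.01620287]), 'finger_force': 0.0, 'gripper_width': 0.08535481660268544}
```

View pics/scene0.png

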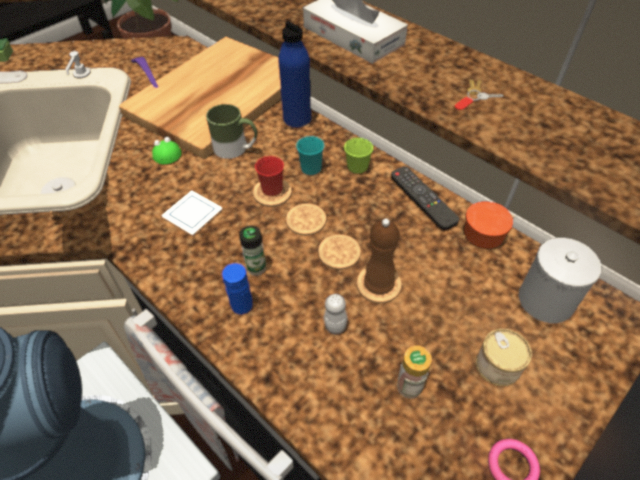

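View pics/side0.png

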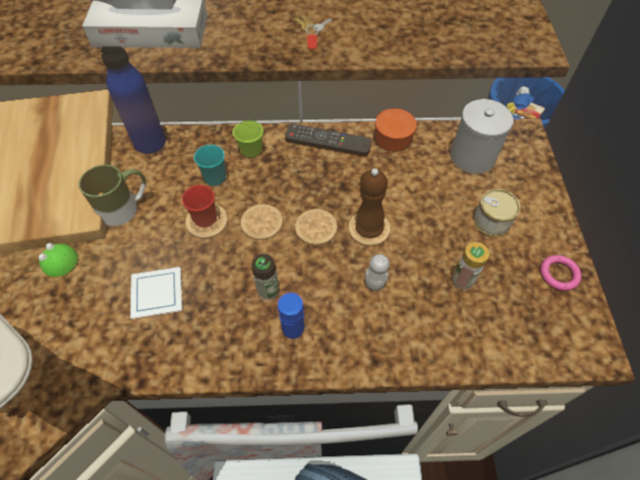

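The mill is on the right end, so coaster_4 is its place: salt goes to coaster_3, gold to coaster_2 and black to coaster_1.

Candidates, with pixels in the side view:
- **Red cup:** (201,205). The teal (211,165) and green (248,138) cups and the red bowl (395,130) are look-alikes.
- **Black jar:** (265,275). The blue look-alike is at (291,315).
- **Gold jar:** (470,265). The tin at (497,212) is a decoy.
- **Salt:** (377,270).
- **Tile:** (156,292).

Next I'll check these choices in an enlarged crop and get positions from depth in both views.

```bash
cat > h.py <<'E'
from station import r,capture,camera_params
import numpy as np,cv2
from scipy.spatial.transform import Rotation as R
from scipy.optimize import least_squares
def cam(n):
    p=camera_params(n)
    if n=="wrist":
        o=r.get_obs();T=np.eye(4);T[:3,:3]=R.from_rotvec(o["ee_rot"]).as_matrix();T[:3,3]=o["tcp_pos"];T=T@p["T_tool_cam"]
        return p,T[:3,:3],T[:3,3]
    return p,R.from_rotvec(p["orientation"]).as_matrix(),np.array(p["xyz"])
def rays(n,uv,c=None):
    p,M,t=c or cam(n);uv=np.atleast_2d(uv).astype(float)
    return t,np.c_[(uv[:,0]-p["cx"])/p["fx"],-(uv[:,1]-p["cy"])/p["fy"],-np.ones(len(uv))]@M.T
def cloud(n):
    c=cam(n);im,d=capture(n);v,u=np.mgrid[:480,:640]
    t,dr=rays(n,np.c_[u.ravel(),v.ravel()],c)
    P=t+dr*d.reshape(-1,1);P[d.ravel()<=0]=np.nan
    return im,P.reshape(480,640,3)
def onplane(n,uv,z,c=None):
    t,d=rays(n,uv,c);return t+d*((z-t[2])/d[:,2:])
def tri(n1,a,n2,b):
    t1,d1=rays(n1,a);t2,d2=rays(n2,b);d1=d1[0];d2=d2[0]
    s=np.linalg.lstsq(np.c_[d1,-d2],t2-t1,rcond=None)[0]
    p,q=t1+s[0]*d1,t2+s[1]*d2;return (p+q)/2,np.linalg.norm(p-q)
E
python3 - <<'E'
from h import *
seed={"side":dict(cup=(201,205),black=(265,275),blue=(291,315),gold=(470,265),salt=(377,270),mill=(371,210),tile=(156,292),c2=(262,221),c3=(316,226),c1=(190,226),teal=(211,165)),
"scene":dict(cup=(270,175),black=(253,250),blue=(238,290),gold=(414,372),salt=(336,313),mill=(381,260),tile=(192,212),c2=(306,218),c3=(340,250),c1=(268,197),teal=(311,155))}
ims={}
for n in seed:
    im,P=cloud(n);ims[n]=im
    np.save(n+".npy",P)
    for k,(u,v) in seed[n].items():
        c=np.nanmedian(P[v-3:v+4,u-3:u+4].reshape(-1,3),0)
        Q=P.reshape(-1,3);Q=Q[(np.hypot(*(Q[:,:2]-c[:2]).T)<.06)&(Q[:,2]>.02)]
        print(n,k,c.round(3),"top",np.nanpercentile(Q[:,2],98).round(3) if len(Q) else "")
a=cv2.resize(ims["side"][100:350,120:520],None,fx=2,fy=2,interpolation=cv2.INTER_CUBIC);cv2.imwrite("pics/s1.png",a)
a=cv2.resize(ims["scene"][130:410,140:450],None,fx=2.1,fy=2.1,interpolation=cv2.INTER_CUBIC);cv2.imwrite("pics/c1.png",a)
E
```

```text
side cup [0.623 0.221 0.024] top 0.078
side black [0.42  0.08  0.096] top 0.106
side blue [0.344 0.035 0.101] top 0.106
side gold [ 0.435 -0.272  0.087] top 0.106
side salt [ 0.435 -0.112  0.077] top 0.088
side mill [ 0.556 -0.111  0.086] top 0.172
side tile [0.438 0.288 0.007] top 
side c2 [0.591 0.099 0.007] top 
side c3 [ 0.577 -0.009  0.007] top 
side c1 [0.583 0.242 0.007] top 0.078
side teal [0.732 0.207 0.024] top 0.07
scene cup [0.587 0.195 0.068] top 0.08
scene black [0.427 0.068 0.079] top 0.107
scene blue [0.353 0.021 0.078] top 0.107
scene gold [ 0.433 -0.291  0.096] top 0.108
scene salt [ 0.438 -0.128  0.073] top 0.09
scene mill [ 0.558 -0.122  0.097] top 0.172
scene tile [0.438 0.288 0.009] top 
scene c2 [0.591 0.1   0.009] top 
scene c3 [ 0.579 -0.008  0.009] top 
scene c1 [0.578 0.202 0.01 ] top 0.08
scene teal [0.695 0.186 0.061] top 0.072
```

View pics/s1.png

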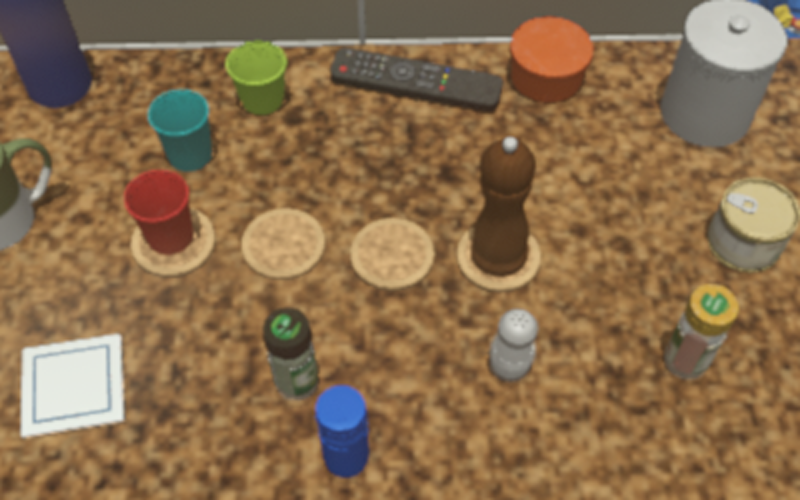

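View pics/c1.png

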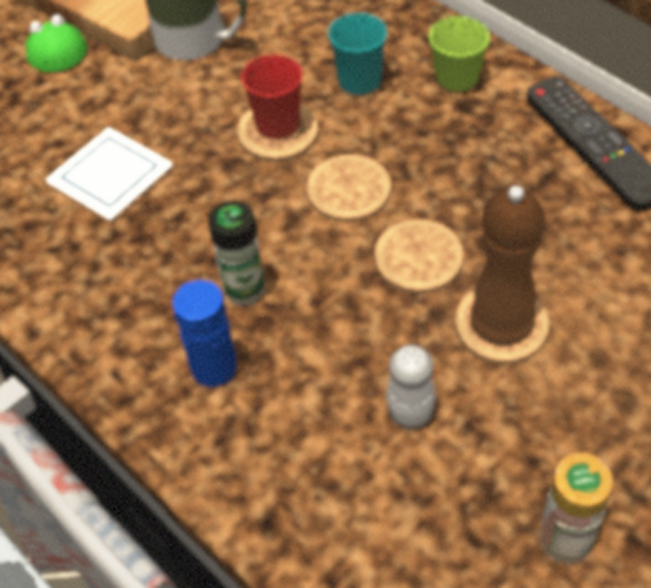

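The crops confirm the choices. The red cup is at side crop (160,210), black cap (288,330), gold cap (714,307), salt cap (517,328), coasters 1–4 at (173,240), (283,242), (392,253) and (499,255), and the tile at (73,385).

```bash
python3 - <<'E'
from h import *
S=lambda x,y:(120+x/2,100+y/2)
C=lambda x,y:(140+x/2.1,130+y/2.1)
pl={"c1":(S(173,240),C(278,128)),"c2":(S(283,242),C(349,186)),"c3":(S(392,253),C(419,254)),"c4":(S(499.5,256),C(503,322)),"tile":(S(73.5,385),C(110,173))}
for k,(a,b) in pl.items():
    print(k,onplane("side",a,.008)[0].round(4),onplane("scene",b,.008)[0].round(4),"tri",tri("side",a,"scene",b)[0].round(4))
ob={"cup":(S(158,197),C(272,77)),"black":(S(288,326),C(234,218)),"gold":(S(714,307),C(583,481)),"salt":(S(518,322),C(412,362)),"blue":(S(341,402),C(199,300)),"mill":(S(510,144),C(516,192))}
for k,(a,b) in ob.items(): print(k,"tri",tri("side",a,"scene",b)[0].round(4),round(tri("side",a,"scene",b)[1],4))
sd={"cup":(.60,.205,.03,.077,.028),"black":(.42,.075,.03,.104,.02),"gold":(.433,-.282,.03,.104,.021),"salt":(.435,-.12,.015,.07,.022),"blue":(.35,.027,.03,.104,.02)}
for n in("side","scene"):
    Q=np.load(n+".npy").reshape(-1,3)
    for k,(x,y,lo,hi,rad) in sd.items():
        q=Q[(np.hypot(Q[:,0]-x,Q[:,1]-y)<.05)&(Q[:,2]>lo)&(Q[:,2]<hi)]
        if k=="cup": q=q[q[:,2]>.05]
        f=least_squares(lambda p:np.hypot(q[:,0]-p[0],q[:,1]-p[1])-rad,[x,y],loss="soft_l1",f_scale=.002)
        t=Q[(np.hypot(Q[:,0]-x,Q[:,1]-y)<.04)&(Q[:,2]>hi-.006)]
        print(n,k,f.x.round(4),len(q),"topmean",t[:,:2].mean(0).round(4) if len(t) else "", np.abs(f.fun).mean().round(4))
E
```

```text
c1 [0.5963 0.2104 0.008 ] [0.5976 0.211  0.008 ] tri [0.5969 0.2105 0.0082]
c2 [0.591  0.1003 0.008 ] [0.5915 0.0998 0.008 ] tri [0.5919 0.1005 0.0069]
c3 [ 0.5748 -0.0086  0.008 ] [ 0.5763 -0.0091  0.008 ] tri [ 0.5766 -0.0085  0.0064]
c4 [ 0.5683 -0.1154  0.008 ] [ 0.5713 -0.1164  0.008 ] tri [ 0.5715 -0.1157  0.0053]
tile [0.437  0.2862 0.008 ] [0.4379 0.2866 0.008 ] tri [0.4375 0.2863 0.008 ]
cup tri [0.5975 0.2111 0.0784] 0.0009
black tri [0.4391 0.0811 0.1038] 0.0005
gold tri [ 0.45   -0.2831  0.1009] 0.0016
salt tri [ 0.4511 -0.1168  0.0784] 0.0012
blue tri [0.3643 0.0357 0.1055] 0.0038
mill tri [ 0.573  -0.1109  0.1757] 0.0022
side cup [0.601  0.2143] 550 topmean [0.6063 0.2162] 0.0013
side black [0.4108 0.0785] 720 topmean [0.4375 0.0833] 0.0086
side gold [ 0.4524 -0.2827] 729 topmean [ 0.4498 -0.2812] 0.0021
side salt [ 0.4543 -0.1164] 354 topmean [ 0.4445 -0.1145] 0.0016
side blue [0.3636 0.0377] 725 topmean [0.3623 0.0373] 0.0029
scene cup [0.5997 0.2145] 492 topmean [0.6028 0.2173] 0.0015
scene black [0.4379 0.0842] 593 topmean [0.4358 0.0817] 0.0012
scene gold [ 0.4514 -0.2818] 664 topmean [ 0.4488 -0.2831] 0.0009
scene salt [ 0.4524 -0.1136] 417 topmean [ 0.4444 -0.1208] 0.0014
scene blue [0.3625 0.0379] 645 topmean [0.3608 0.0353] 0.0012
```

Units first: shifts go in shares of 0.2 m and turns go in shares of pi/2 rad. So -0.0258 m is -0.129, -0.0214 m is -0.107, -0.0945 rad is -0.0602.

Emit:
tcp_steps(steps=[{"drz":-0.0602,"aperture":0.085},{"drz":-0.0602,"aperture":0.085},{"drz":-0.0602,"aperture":0.085},{"drz":-0.0602,"aperture":0.085},{"sx":-0.129,"sy":-0.107,"aperture":0.085},{"sx":-0.129,"sy":-0.107,"aperture":0.085},{"sx":-0.129,"sy":-0.107,"aperture":0.085},{"sx":-0.129,"sy":-0.107,"aperture":0.085},{"sx":-0.129,"sy":-0.107,"aperture":0.085},{"sx":-0.129,"sy":-0.107,"aperture":0.085},{"sx":-0.129,"sy":-0.107,"aperture":0.085},{"sx":-0.129,"sy":-0.107,"aperture":0.085},{"sx":-0.129,"sy":-0.107,"aperture":0.085},{"sx":-0.129,"sy":-0.107,"aperture":0.085},{"sx":-0.129,"sy":-0.107,"aperture":0.085},{"sx":-0.129,"sy":-0.107,"aperture":0.085},{"aperture":0.085},{"aperture":0.085}], squeeze=30)

```text
clock: 1.7
tcp_pos: [0.5228, 0.2764, 0.2307]
ee_rot: [-0.005, -3.141, -0.0]
contact_force: [-0.5, 0.3, 0.1]
gripper_width: 0.0855
finger_force: 0.0
```

```bash
python3 - <<'E'
from h import *
o=r.get_obs();print(o["tcp_pos"],R.from_rotvec(o["ee_rot"]).as_matrix().round(3))
im,P=cloud("wrist");cv2.imwrite("pics/w1.png",im)
Q=P.reshape(-1,3);t=Q[(Q[:,2]>.07)&(Q[:,2]<.085)&(np.hypot(Q[:,0]-.6,Q[:,1]-.212)<.05)]
print(len(t),t.min(0).round(4),t.max(0).round(4), cv2.minEnclosingCircle((t[:,:2]).astype(np.float32)))
E
```

```text
[0.52278693 0.27642992 0.23071728] [[-1.     0.003 -0.001]
 [ 0.003  1.     0.   ]
 [ 0.001  0.    -1.   ]]
1375 [0.571 0.184 0.07 ] [0.6322 0.2449 0.0801] ((0.6014524102210999, 0.2143581658601761), 0.031114915385842323)
```

View pics/w1.png

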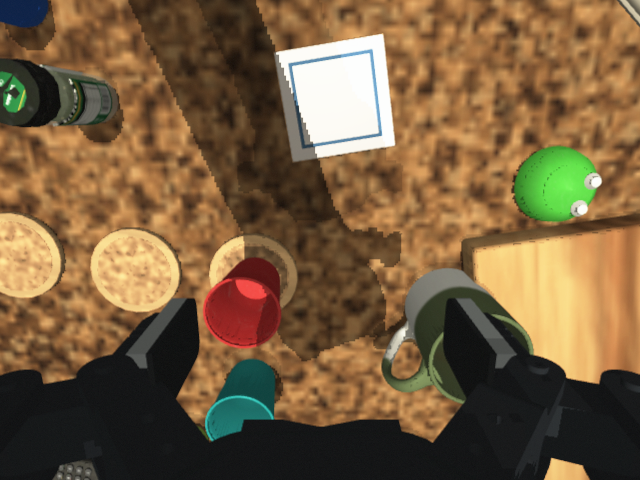

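The wrist view shows the red cup at (243,305), its coaster centre near (253,277), coaster_2 at (136,270), and the tile centre at (336,98). The mug is to the right at (460,330).

```bash
python3 - <<'E'
from h import *
for k,uv in dict(tile=(336,98.5),c1=(253.5,277),c2=(136,270),c3=(19,255)).items(): print(k,onplane("wrist",uv,.008)[0].round(4))
E
```

```text
tile [0.4384 0.2907 0.008 ]
c1 [0.5986 0.2142 0.008 ]
c2 [0.5913 0.1042 0.008 ]
c3 [ 0.5762 -0.0026  0.008 ]
```

Converted, 0.03 m is 0.15, -0.026 m is -0.13.

Emit:
tcp_steps(steps=[{"sx":-0.13,"sy":-0.105,"aperture":0.085},{"sx":-0.13,"sy":-0.105,"aperture":0.085},{"sx":-0.13,"sy":-0.105,"aperture":0.085},{"sz":0.15,"aperture":0.085},{"sz":0.15,"aperture":0.085},{"sz":0.15,"aperture":0.085},{"aperture":0.085},{"aperture":0.085}], squeeze=25)

```text
clock: 2.42
tcp_pos: [0.597, 0.2154, 0.1398]
ee_rot: [0.003, -3.136, 0.002]
contact_force: [0.4, -0.2, 0.1]
gripper_width: 0.0852
finger_force: 0.0
```

Converted, 0.0265 m is 0.1325, -0.004 m is -0.02.

Emit:
tcp_steps(steps=[{"sx":-0.02,"sy":-0.005,"sz":0.1325,"aperture":0.085},{"sz":0.1325,"aperture":0.085},{"sz":0.1325,"aperture":0.085},{"sz":0.1325,"aperture":0.085},{"aperture":0.085},{"aperture":0.05},{"aperture":0.05},{"aperture":0.05},{"aperture":0.05},{"aperture":0.05},{"aperture":0.05}], squeeze=25)

```text
clock: 3.33
tcp_pos: [0.6062, 0.2147, 0.0389]
ee_rot: [-0.001, 3.136, 0.003]
contact_force: [-0.9, -0.5, 6.5]
gripper_width: 0.0589
finger_force: 27.0
```

Converted, -0.035 m is -0.175, 0.028 m is 0.14.

Emit:
tcp_steps(steps=[{"sz":-0.1,"aperture":0.05},{"sz":-0.175,"aperture":0.05},{"sz":-0.175,"aperture":0.05},{"sx":0.14,"sy":0.0615,"aperture":0.05},{"sx":0.14,"sy":0.0615,"aperture":0.05},{"sx":0.14,"sy":0.0615,"aperture":0.05},{"sx":0.14,"sy":0.0615,"aperture":0.05},{"sx":0.14,"sy":0.0615,"aperture":0.05},{"sx":0.14,"sy":0.0615,"aperture":0.05},{"aperture":0.05},{"aperture":0.05},{"aperture":0.05}])

```text
clock: 4.33
tcp_pos: [0.4371, 0.2879, 0.1266]
ee_rot: [-0.001, 3.139, 0.002]
contact_force: [-0.0, -0.0, -1.1]
gripper_width: 0.0592
finger_force: 27.2
```

```bash
python3 - <<'E'
from h import *
for n in("side","scene","wrist"):
    im,P=cloud(n);Q=P.reshape(-1,3);m=cv2.cvtColor(im,cv2.COLOR_BGR2HSV).reshape(-1,3)
    red=((m[:,0]<6)|(m[:,0]>172))&(m[:,1]>150);o=r.get_obs()["tcp_pos"]
    q=Q[red&(np.hypot(Q[:,0]-o[0],Q[:,1]-o[1])<.08)&(Q[:,2]>.03)]
    t=q[q[:,2]>np.nanpercentile(q[:,2],98)-.012]
    print(n,len(q),q.min(0).round(3),q.max(0).round(3),cv2.minEnclosingCircle(t[:,:2].astype(np.float32)))
    if n=="wrist":cv2.imwrite("pics/w2.png",im)
print(r.get_obs()["tcp_pos"],r.get_obs()["ee_rot"])
E
```

```text
side 955 [0.402 0.26  0.099] [0.458 0.316 0.168] ((0.4235191345214844, 0.28796717524528503), 0.028685079887509346)
scene 696 [0.401 0.256 0.1  ] [0.454 0.321 0.208] ((0.4298423230648041, 0.2884911894798279), 0.032760970294475555)
wrist 33288 [0.403 0.258 0.096] [0.462 0.319 0.202] ((0.43479931354522705, 0.2876492440700531), 0.03227284178137779)
[0.43734686 0.28736093 0.12578649] [1.83539080e-03 3.14007727e+00 9.35174553e-04]
```

View pics/w2.png

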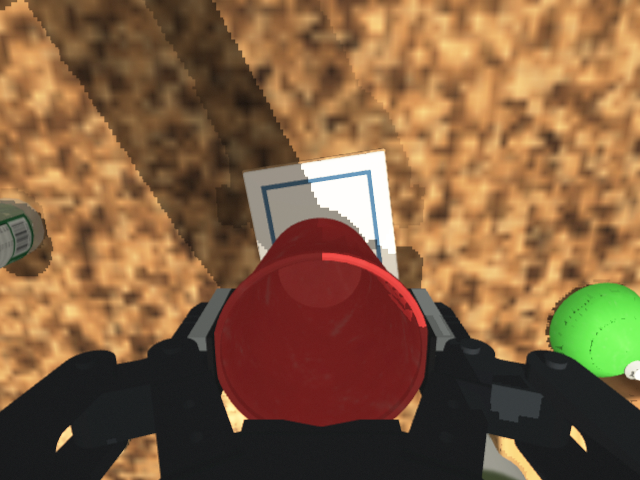

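The cup hangs upright in the fingers above the tile, its centre about 5 mm short of the TCP in x, so I'll shift it and lower.

Converted, 0.025 m is 0.125, 0.01 m is 0.05.

Emit:
tcp_steps(steps=[{"sx":-0.03,"sy":0.005,"sz":0.125,"aperture":0.05},{"sz":0.125,"aperture":0.05},{"sz":0.1,"aperture":0.05},{"sz":0.05,"aperture":0.05},{"sz":0.025,"aperture":0.05},{"aperture":0.05},{"aperture":0.05}])

```text
clock: 5.07
tcp_pos: [0.4428, 0.2887, 0.041]
ee_rot: [0.001, 3.14, 0.001]
contact_force: [0.4, 0.2, -0.9]
gripper_width: 0.0593
finger_force: 27.2
```

Converted, 0.002 m is 0.01, 0.001 m is 0.005.

Emit:
tcp_steps(steps=[{"sz":0.01,"aperture":0.05},{"sz":0.005,"aperture":0.05},{"aperture":0.05}])

```text
clock: 5.32
tcp_pos: [0.4431, 0.289, 0.0389]
ee_rot: [-0.0, 3.139, 0.002]
contact_force: [-1.0, -1.7, 5.8]
gripper_width: 0.0591
finger_force: 27.4
```

Contact with the tile. I'll release and retreat.

Converted, -0.04 m is -0.2, -0.035 m is -0.175.

Emit:
tcp_steps(steps=[{"aperture":0.085},{"aperture":0.085},{"aperture":0.085},{"aperture":0.085},{"sz":-0.1,"aperture":0.085},{"sz":-0.175,"aperture":0.085},{"sz":-0.2,"aperture":0.085},{"sz":-0.2,"aperture":0.085},{"sz":-0.2,"aperture":0.085},{"aperture":0.085}], squeeze=30)

```text
clock: 6.15
tcp_pos: [0.4458, 0.2906, 0.2207]
ee_rot: [-0.0, 3.129, 0.01]
contact_force: [0.2, 0.9, 0.3]
gripper_width: 0.0847
finger_force: 0.0
```

```bash
python3 - <<'E'
from h import *
for n in("side","scene","wrist"):
    im,P=cloud(n);Q=P.reshape(-1,3)
    q=Q[(np.hypot(Q[:,0]-.438,Q[:,1]-.289)<.05)&(Q[:,2]>.068)&(Q[:,2]<.084)]
    print(n,len(q),q.min(0).round(3),q.max(0).round(3),cv2.minEnclosingCircle(q[:,:2].astype(np.float32)))
E
```

```text
side 129 [0.409 0.258 0.068] [0.468 0.291 0.08 ] ((0.4383506774902344, 0.2820531129837036), 0.02987980842590332)
scene 294 [0.407 0.257 0.068] [0.467 0.319 0.082] ((0.4361817538738251, 0.28861236572265625), 0.03215597942471504)
wrist 1797 [0.408 0.258 0.068] [0.469 0.319 0.081] ((0.4389282763004303, 0.28880077600479126), 0.03070317953824997)
```

Converted, -0.037 m is -0.185.

Emit:
tcp_steps(steps=[{"sy":-0.185,"aperture":0.085},{"sy":-0.185,"aperture":0.085},{"sy":-0.185,"aperture":0.085},{"sy":-0.185,"aperture":0.085},{"sy":-0.185,"aperture":0.085},{"sy":-0.185,"aperture":0.085},{"sy":-0.185,"aperture":0.085},{"sy":-0.185,"aperture":0.085},{"sy":-0.185,"aperture":0.085},{"sy":-0.185,"aperture":0.085},{"sy":-0.185,"aperture":0.085},{"aperture":0.085},{"aperture":0.085}], squeeze=40)

```text
clock: 7.38
tcp_pos: [0.4404, -0.1195, 0.2101]
ee_rot: [-0.006, -3.138, -0.003]
contact_force: [-0.2, 0.6, 0.2]
gripper_width: 0.085
finger_force: 0.0
```

```bash
python3 - <<'E'
from h import *
o=r.get_obs();print(o["tcp_pos"],o["ee_rot"])
im,P=cloud("wrist");cv2.imwrite("pics/w3.png",im);Q=P.reshape(-1,3)
for z0 in (.02,.04,.06,.072,.08):
    q=Q[(np.hypot(Q[:,0]-.45,Q[:,1]+.116)<.05)&(Q[:,2]>z0)]
    print(z0,len(q),q.min(0).round(4),q.max(0).round(4),cv2.minEnclosingCircle(q[:,:2].astype(np.float32)))
E
```

```text
[ 0.44035584 -0.11954852  0.2100506 ] [-0.00625318 -3.13773867 -0.0031896 ]
0.02 41767 [ 0.4194 -0.1655  0.0207] [ 0.4667 -0.066   0.308 ] ((0.448122501373291, -0.11577222496271133), 0.04988102614879608)
0.04 41474 [ 0.4194 -0.1655  0.04  ] [ 0.4667 -0.066   0.308 ] ((0.448122501373291, -0.11577222496271133), 0.04988102614879608)
0.06 40952 [ 0.4194 -0.1655  0.0601] [ 0.4667 -0.066   0.308 ] ((0.448122501373291, -0.11577222496271133), 0.04988102614879608)
0.072 40848 [ 0.4194 -0.1655  0.0721] [ 0.4667 -0.066   0.308 ] ((0.448122501373291, -0.11577222496271133), 0.04988102614879608)
0.08 40550 [ 0.4194 -0.1655  0.08  ] [ 0.4651 -0.066   0.308 ] ((0.448122501373291, -0.11577222496271133), 0.04988102614879608)
```

View pics/w3.png

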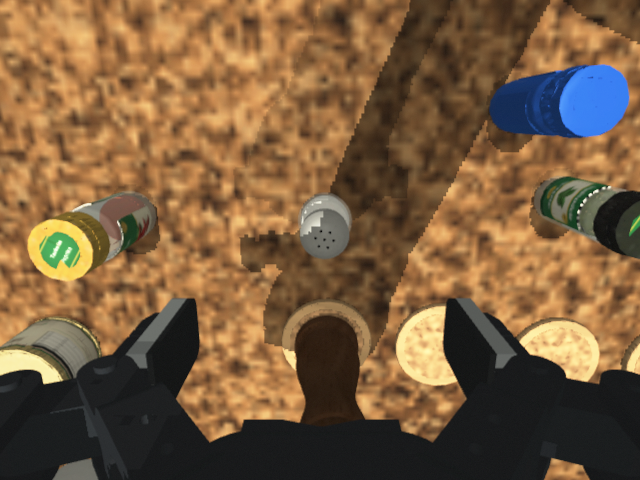

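The salt cap's top centre is at (325,234) and the gold cap's at (66,246). The mill's coaster is at (326,345) and coaster_3 at (438,345).

```bash
python3 - <<'E'
from h import *
for k,uv,z in (("salt",(325,234),.088),("saltbase",(326,217),.03),("gold",(66,246),.105),("c4",(326,345),.008),("c3",(437,345),.008),("c2",(559,358),.008)): print(k,onplane("wrist",uv,z)[0].round(4))
im,P=cloud("wrist");Q=P.reshape(-1,3)
for z0,z1 in ((.02,.05),(.05,.07),(.074,.095)):
    q=Q[(np.hypot(Q[:,0]-.45,Q[:,1]+.116)<.035)&(Q[:,2]>z0)&(Q[:,2]<z1)]
    print(z0,len(q),q.min(0).round(4),q.max(0).round(4))
E
```

```text
salt [ 0.4465 -0.1148  0.088 ]
saltbase [ 0.4486 -0.1133  0.03  ]
gold [ 0.449 -0.277  0.105]
c4 [ 0.5764 -0.1129  0.008 ]
c3 [ 0.5768 -0.0092  0.008 ]
c2 [0.591 0.107 0.008]
0.02 560 [ 0.4295 -0.1373  0.0202] [ 0.4584 -0.095   0.0499]
0.05 341 [ 0.4321 -0.1347  0.05  ] [ 0.4512 -0.0986  0.0696]
0.074 1887 [ 0.4323 -0.1335  0.0742] [ 0.4672 -0.1002  0.0906]
```

Converted, 0.03 m is 0.15, 0.02 m is 0.1.

Emit:
tcp_steps(steps=[{"sx":-0.025,"sy":0.0075,"sz":0.15,"aperture":0.085},{"sx":-0.025,"sy":0.0075,"sz":0.15,"aperture":0.085},{"sz":0.15,"aperture":0.085},{"sz":0.15,"aperture":0.085},{"sz":0.1,"aperture":0.085},{"sz":0.05,"aperture":0.085},{"aperture":0.085},{"aperture":0.085}], squeeze=40)

```text
clock: 8.15
tcp_pos: [0.4508, -0.1136, 0.0616]
ee_rot: [0.004, -3.139, -0.002]
contact_force: [0.1, -0.1, -0.0]
gripper_width: 0.085
finger_force: 0.0
```

Converted, 0.004 m is 0.02, -0.003 m is -0.015.

Emit:
tcp_steps(steps=[{"sy":-0.015,"sz":0.02,"aperture":0.055},{"aperture":0.055},{"aperture":0.04},{"aperture":0.02},{"aperture":0.02},{"aperture":0.02},{"aperture":0.02},{"aperture":0.02}], squeeze=40)

```text
clock: 8.82
tcp_pos: [0.4527, -0.1186, 0.0591]
ee_rot: [-0.0, 3.14, -0.0]
contact_force: [0.4, 0.5, 6.0]
gripper_width: 0.0321
finger_force: 39.5
```

Converted, -0.0315 m is -0.1575, -0.03 m is -0.15.

Emit:
tcp_steps(steps=[{"sz":-0.1,"aperture":0.02},{"sz":-0.15,"aperture":0.02},{"sz":-0.15,"aperture":0.02},{"sy":0.138,"aperture":0.02},{"sy":0.138,"aperture":0.02},{"sy":0.138,"aperture":0.02},{"sy":0.138,"aperture":0.02},{"sx":-0.1575,"aperture":0.02},{"sx":-0.1575,"aperture":0.02},{"sx":-0.1575,"aperture":0.02},{"sx":-0.1575,"aperture":0.02},{"aperture":0.02},{"aperture":0.02},{"aperture":0.02}], squeeze=40)

```text
clock: 9.98
tcp_pos: [0.5766, -0.008, 0.1374]
ee_rot: [0.0, -3.139, -0.0]
contact_force: [-0.5, 0.4, -1.6]
gripper_width: 0.0318
finger_force: 40.0
```

```bash
python3 - <<'E'
from h import *
im,P=cloud("wrist");cv2.imwrite("pics/w4.png",im)
o=r.get_obs();print(o["tcp_pos"],o["ee_rot"])
for n in ("scene","side"):
    im,P=cloud(n);Q=P.reshape(-1,3)
    q=Q[(np.hypot(Q[:,0]-.577,Q[:,1]+.009)<.03)&(Q[:,2]>.075)&(Q[:,2]<.13)]
    print(n,len(q),q.min(0).round(3),q.max(0).round(3))
    f=least_squares(lambda p:np.hypot(q[:,0]-p[0],q[:,1]-p[1])-.0215,[.577,-.009],loss="soft_l1",f_scale=.002);print(f.x)
E
```

```text
[ 0.57624753 -0.00801274  0.13770559] [ 7.64396258e-05 -3.13923945e+00 -3.00667040e-04]
scene 390 [ 0.551 -0.028  0.08 ] [0.586 0.011 0.13 ]
[ 0.57514141 -0.00456506]
side 374 [ 0.553 -0.028  0.079] [0.579 0.015 0.13 ]
[ 0.57687705 -0.00617654]
```

View pics/w4.png

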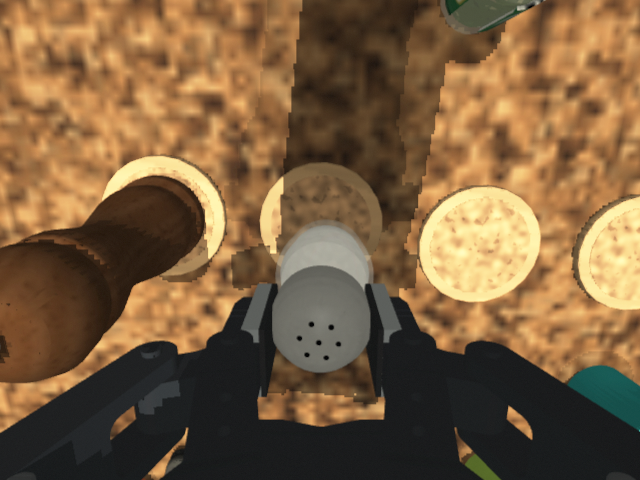

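The salt hangs upright over coaster_3, whose centre is near (321,221). Coaster_2 is at (480,243).

Converted, 0.03 m is 0.15, 0.02 m is 0.1.

```bash
python3 - <<'E'
from h import *
for uv in((321,221),(480,243)): print(onplane("wrist",uv,.008)[0].round(4))
E
```

```text
[ 0.5759 -0.0075  0.008 ]
[0.5916 0.1019 0.008 ]
```

Emit:
tcp_steps(steps=[{"sy":-0.005,"sz":0.15,"aperture":0.02},{"sz":0.1,"aperture":0.02},{"sz":0.05,"aperture":0.02},{"aperture":0.02},{"aperture":0.02}])

```text
clock: 10.55
tcp_pos: [0.577, -0.009, 0.0784]
ee_rot: [0.0, -3.14, -0.0]
contact_force: [-0.5, 0.7, -1.2]
gripper_width: 0.032
finger_force: 40.0
```

Converted, 0.007 m is 0.035, 0.001 m is 0.005.

Emit:
tcp_steps(steps=[{"sz":0.035,"aperture":0.02},{"sz":0.015,"aperture":0.02},{"sz":0.005,"aperture":0.02},{"aperture":0.02},{"aperture":0.02}])

```text
clock: 10.97
tcp_pos: [0.5781, -0.009, 0.0676]
ee_rot: [-0.0, 3.141, 0.0]
contact_force: [0.3, -0.2, -0.7]
gripper_width: 0.0319
finger_force: 40.0
```

Converted, 0.001 m is 0.005.

Emit:
tcp_steps(steps=[{"sz":0.005,"aperture":0.02},{"sz":0.005,"aperture":0.02},{"aperture":0.02}])

```text
clock: 11.22
tcp_pos: [0.579, -0.0091, 0.0671]
ee_rot: [-0.001, 3.139, -0.0]
contact_force: [-2.5, 0.7, 7.8]
gripper_width: 0.0325
finger_force: 41.0
```

Converted, -0.04 m is -0.2, -0.034 m is -0.17.

Emit:
tcp_steps(steps=[{"aperture":0.06},{"aperture":0.06},{"aperture":0.06},{"sz":-0.1,"aperture":0.06},{"sz":-0.2,"aperture":0.06},{"sz":-0.2,"aperture":0.06},{"sz":-0.2,"aperture":0.06},{"sx":0.16,"sz":-0.05,"aperture":0.085},{"sx":0.16,"aperture":0.085},{"sx":0.16,"aperture":0.085},{"sx":0.16,"aperture":0.085},{"sy":-0.17,"aperture":0.085},{"sy":-0.17,"aperture":0.085},{"sy":-0.17,"aperture":0.085},{"sy":-0.17,"aperture":0.085},{"sy":-0.17,"aperture":0.085},{"sy":-0.17,"aperture":0.085},{"sy":-0.17,"aperture":0.085},{"sy":-0.17,"aperture":0.085},{"aperture":0.085}], squeeze=40)

```text
clock: 12.88
tcp_pos: [0.4499, -0.2869, 0.2148]
ee_rot: [0.009, 3.141, -0.005]
contact_force: [0.6, -0.5, 0.1]
gripper_width: 0.0852
finger_force: 0.0
```

Emit:
tcp_steps(steps=[{"aperture":0.085}])

```text
clock: 12.97
tcp_pos: [0.4496, -0.2826, 0.2148]
ee_rot: [-0.004, -3.141, -0.001]
contact_force: [-0.1, 0.5, -0.1]
gripper_width: 0.0849
finger_force: 0.0
```

```bash
python3 - <<'E'
from h import *
o=r.get_obs();print(o["tcp_pos"],o["ee_rot"])
def rng(n,P,x,y,z0,z1,rad):
    Q=P.reshape(-1,3);q=Q[(np.hypot(Q[:,0]-x,Q[:,1]-y)<.035)&(Q[:,2]>z0)&(Q[:,2]<z1)]
    if len(q)<9: return print(n,len(q))
    f=least_squares(lambda p:np.hypot(q[:,0]-p[0],q[:,1]-p[1])-rad,[x,y],loss="soft_l1",f_scale=.002)
    print(n,len(q),q.min(0).round(4),q.max(0).round(4),f.x.round(4))
im,P=cloud("wrist");rng("gold w",P,.45,-.281,.03,.115,.0208)
for n in("scene","side"):
    im,P=cloud(n);cv2.imwrite("pics/%s2.png"%n,im);rng("salt "+n,P,.576,-.008,.02,.06,.0215);rng("cap "+n,P,.576,-.008,.085,.105,.017)
E
```

```text
[ 0.44963273 -0.28261674  0.21477803] [-4.49619583e-03 -3.14140819e+00 -8.27205718e-04]
gold w 4067 [ 0.429  -0.3036  0.0301] [ 0.4717 -0.2618  0.1083] [ 0.4518 -0.2829]
salt scene 290 [ 0.5541 -0.0283  0.0201] [0.5908 0.01   0.0598] [ 0.5776 -0.0049]
cap scene 214 [ 0.5581 -0.0241  0.0852] [0.588  0.0088 0.0997] [ 0.5793 -0.0032]
salt side 268 [ 0.5552 -0.0264  0.0201] [0.5804 0.0146 0.0598] [ 0.5794 -0.0065]
cap side 196 [ 0.559  -0.0242  0.0851] [0.5907 0.0094 0.0981] [ 0.5834 -0.0069]
```

View pics/side2.png

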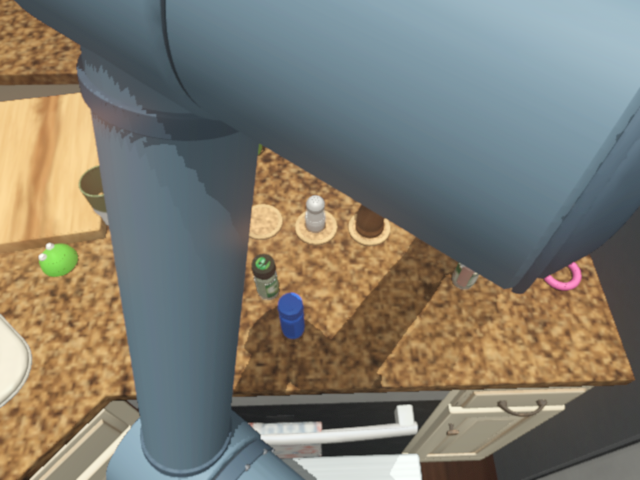

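Salt stands upright at about (.578,-.006), within 3 mm of coaster_3's centre, and the mill is untouched. The gripper is centred over the gold jar.

Converted, 0.03 m is 0.15, 0.006 m is 0.03.

Emit:
tcp_steps(steps=[{"sx":-0.005,"sz":0.15,"aperture":0.085},{"sz":0.15,"aperture":0.085},{"sz":0.15,"aperture":0.085},{"sz":0.15,"aperture":0.085},{"sz":0.15,"aperture":0.085},{"sz":0.075,"aperture":0.085},{"sz":0.03,"aperture":0.085},{"aperture":0.06},{"aperture":0.06},{"aperture":0.03},{"aperture":0.03},{"aperture":0.03},{"aperture":0.03},{"aperture":0.03},{"aperture":0.03}], squeeze=40)

```text
clock: 14.37
tcp_pos: [0.4523, -0.2819, 0.0462]
ee_rot: [-0.0, 3.138, -0.003]
contact_force: [-0.7, 0.5, 6.7]
gripper_width: 0.0399
finger_force: 36.3
```

Converted, -0.035 m is -0.175, -0.03 m is -0.15.

Emit:
tcp_steps(steps=[{"sz":-0.1,"aperture":0.03},{"sz":-0.15,"aperture":0.03},{"sz":-0.175,"aperture":0.03},{"sz":-0.175,"aperture":0.03},{"sz":-0.15,"aperture":0.03},{"sy":0.175,"aperture":0.03},{"sy":0.175,"aperture":0.03},{"sy":0.175,"aperture":0.03},{"sy":0.175,"aperture":0.03},{"sy":0.175,"aperture":0.03},{"sy":0.175,"aperture":0.03},{"sy":0.175,"aperture":0.03},{"sy":0.175,"aperture":0.03},{"sy":0.175,"aperture":0.03},{"sy":0.175,"aperture":0.03},{"sy":0.17,"aperture":0.03},{"sx":-0.175,"aperture":0.03},{"sx":-0.175,"aperture":0.03},{"sx":-0.175,"aperture":0.03},{"sx":-0.175,"aperture":0.03}])

```text
clock: 16.03
tcp_pos: [0.592, 0.1035, 0.1946]
ee_rot: [-0.002, 3.141, 0.0]
contact_force: [0.1, 0.1, -1.1]
gripper_width: 0.0404
finger_force: 37.1
```

Emit:
tcp_steps(steps=[{"aperture":0.03},{"aperture":0.03}])

```text
clock: 16.2
tcp_pos: [0.5921, 0.1028, 0.1932]
ee_rot: [-0.0, -3.141, -0.0]
contact_force: [-0.6, -0.9, -2.4]
gripper_width: 0.04
finger_force: 37.1
```

Converted, 0.03 m is 0.15, 0.025 m is 0.125.

```bash
python3 - <<'E'
from h import *
im,P=cloud("wrist");Q=P.reshape(-1,3);q=Q[(np.hypot(Q[:,0]-.591,Q[:,1]-.102)<.03)&(Q[:,2]>.15)&(Q[:,2]<.26)]
for a,b in((.15,.18),(.18,.21),(.24,.26)):
    t=q[(q[:,2]>a)&(q[:,2]<b)];print(len(t),t.min(0).round(4) if len(t) else "",t.max(0).round(4) if len(t) else "")
E
```

```text
1472 [0.5693 0.0822 0.1502] [0.5859 0.1228 0.18  ]
3306 [0.5689 0.0727 0.18  ] [0.5861 0.1297 0.21  ]
16453 [0.5703 0.074  0.24  ] [0.5951 0.1301 0.26  ]
```

Emit:
tcp_steps(steps=[{"sy":-0.005,"sz":0.15,"aperture":0.03},{"sz":0.15,"aperture":0.03},{"sz":0.15,"aperture":0.03},{"sz":0.125,"aperture":0.03},{"sz":0.075,"aperture":0.03},{"sz":0.02,"aperture":0.03},{"aperture":0.03},{"aperture":0.03}])

```text
clock: 16.92
tcp_pos: [0.5908, 0.102, 0.0617]
ee_rot: [-0.0, 3.14, 0.0]
contact_force: [0.5, 0.8, -1.6]
gripper_width: 0.0401
finger_force: 37.1
```

Converted, 0.005 m is 0.025, 0.001 m is 0.005.

Emit:
tcp_steps(steps=[{"sz":0.025,"aperture":0.03},{"sz":0.0075,"aperture":0.03},{"sz":0.005,"aperture":0.03},{"aperture":0.03},{"aperture":0.03}])

```text
clock: 17.33
tcp_pos: [0.5916, 0.102, 0.0542]
ee_rot: [-0.0, 3.14, 0.0]
contact_force: [-1.3, -0.1, 5.9]
gripper_width: 0.0401
finger_force: 37.8
```

Converted, 0.001 m is 0.005.

Emit:
tcp_steps(steps=[{"sz":0.005,"aperture":0.03},{"aperture":0.03}])

```text
clock: 17.5
tcp_pos: [0.5916, 0.102, 0.0541]
ee_rot: [-0.0, 3.139, 0.0]
contact_force: [-4.4, -0.4, 12.7]
gripper_width: 0.0406
finger_force: 38.6
```

Units first: shifts go in shares of 0.2 m and turns go in shares of pi/2 rad. So -0.035 m is -0.175, 0.0307 m is 0.1535.

Emit:
tcp_steps(steps=[{"sz":-0.005,"aperture":0.068},{"aperture":0.068},{"aperture":0.068},{"aperture":0.068},{"sz":-0.1,"aperture":0.068},{"sz":-0.175,"aperture":0.068},{"sz":-0.175,"aperture":0.068},{"sz":-0.175,"aperture":0.068},{"sz":-0.175,"aperture":0.068},{"sx":0.1535,"sy":-0.02,"aperture":0.085},{"sx":0.1535,"sy":-0.02,"aperture":0.085},{"sx":0.1535,"sy":-0.02,"aperture":0.085},{"sx":0.1535,"sy":-0.02,"aperture":0.085},{"sx":0.1535,"sy":-0.02,"aperture":0.085},{"aperture":0.085},{"aperture":0.085}], squeeze=40)

```text
clock: 18.83
tcp_pos: [0.4356, 0.0819, 0.2126]
ee_rot: [0.0, -3.141, -0.0]
contact_force: [-0.2, -0.4, -0.2]
gripper_width: 0.0848
finger_force: 0.0
```

```bash
python3 - <<'E'
from h import *
o=r.get_obs();print(o["tcp_pos"],o["ee_rot"])
def rng(n,P,x,y,z0,z1,rad):
    Q=P.reshape(-1,3);q=Q[(np.hypot(Q[:,0]-x,Q[:,1]-y)<.035)&(Q[:,2]>z0)&(Q[:,2]<z1)]
    if len(q)<9: return print(n,len(q))
    f=least_squares(lambda p:np.hypot(q[:,0]-p[0],q[:,1]-p[1])-rad,[x,y],loss="soft_l1",f_scale=.002)
    print(n,len(q),q.min(0).round(4),q.max(0).round(4),f.x.round(4))
im,P=cloud("wrist");cv2.imwrite("pics/w5.png",im);rng("black w",P,.438,.083,.03,.115,.02);rng("black cap",P,.438,.083,.09,.115,.02);rng("gold w",P,.591,.102,.09,.118,.0205)
for n in("scene","side"):
    im,P=cloud(n);rng("gold "+n,P,.59,.102,.03,.11,.0207)
E
```

```text
[0.43557365 0.08186198 0.2125776 ] [ 2.47409948e-04 -3.14071838e+00 -7.46305821e-05]
black w 3971 [0.4181 0.0629 0.0302] [0.4585 0.1043 0.1073] [0.439  0.0835]
black cap 3298 [0.4181 0.0638 0.0901] [0.4585 0.104  0.1073] [0.4396 0.0839]
gold w 848 [0.5683 0.0815 0.09  ] [0.5883 0.1213 0.1138] [0.5906 0.1021]
gold scene 582 [0.5666 0.0793 0.03  ] [0.6058 0.1171 0.11  ] [0.5896 0.1032]
gold side 0
```

View pics/w5.png

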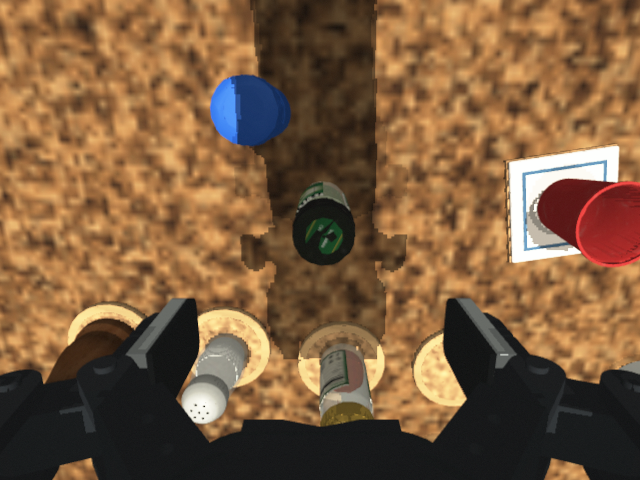

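Salt, gold jar and red cup stand upright. The black cap is at (324,231), under the gripper, with the blue look-alike clear at (250,110).

Converted, 0.03 m is 0.15, -0.003 m is -0.015.

Emit:
tcp_steps(steps=[{"sx":-0.015,"sy":0.01,"sz":0.15,"aperture":0.085},{"sz":0.15,"aperture":0.085},{"sz":0.15,"aperture":0.085},{"sz":0.15,"aperture":0.085},{"sz":0.15,"aperture":0.085},{"sz":0.06,"aperture":0.085},{"sz":0.02,"aperture":0.085},{"aperture":0.06},{"aperture":0.06},{"aperture":0.03},{"aperture":0.03},{"aperture":0.03},{"aperture":0.03},{"aperture":0.03},{"aperture":0.03}], squeeze=40)

```text
clock: 20.23
tcp_pos: [0.442, 0.0839, 0.0482]
ee_rot: [-0.0, 3.138, 0.0]
contact_force: [-0.6, -0.7, 7.1]
gripper_width: 0.0393
finger_force: 37.0
```

Converted, -0.035 m is -0.175, 0.032 m is 0.16.

Emit:
tcp_steps(steps=[{"sz":-0.1,"aperture":0.03},{"sz":-0.15,"aperture":0.03},{"sz":-0.175,"aperture":0.03},{"sz":-0.15,"aperture":0.03},{"sy":0.16,"aperture":0.03},{"sy":0.16,"aperture":0.03},{"sy":0.16,"aperture":0.03},{"sy":0.16,"aperture":0.03},{"sx":-0.158,"aperture":0.03},{"sx":-0.158,"aperture":0.03},{"sx":-0.158,"aperture":0.03},{"sx":-0.158,"aperture":0.03},{"sx":-0.158,"aperture":0.03},{"aperture":0.03},{"aperture":0.03},{"aperture":0.03}])

```text
clock: 21.57
tcp_pos: [0.5974, 0.2119, 0.1613]
ee_rot: [0.0, -3.14, 0.0]
contact_force: [-0.3, -0.0, -1.4]
gripper_width: 0.0396
finger_force: 37.1
```

```bash
python3 - <<'E'
from h import *
im,P=cloud("wrist");cv2.imwrite("pics/w6.png",im);Q=P.reshape(-1,3);q=Q[(np.hypot(Q[:,0]-.597,Q[:,1]-.212)<.03)]
for a,b in((.115,.135),(.19,.215)):
    t=q[(q[:,2]>a)&(q[:,2]<b)];print(len(t),t.min(0).round(4) if len(t) else "",t.max(0).round(4) if len(t) else "")
E
```

```text
653 [0.5734 0.1934 0.1151] [0.5874 0.2313 0.135 ]
7553 [0.5732 0.1828 0.19  ] [0.5964 0.2412 0.215 ]
```

View pics/w6.png

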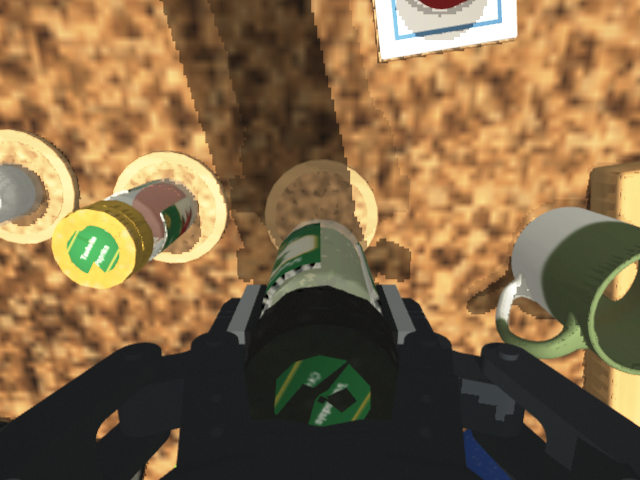

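The black jar hangs upright over coaster_1, whose centre is near (322,215). It sits about 4 mm short in x.

Converted, 0.03 m is 0.15, 0.004 m is 0.02.

```bash
python3 - <<'E'
from h import *
print(onplane("wrist",(322,215),.008)[0].round(4))
E
```

```text
[0.5978 0.2132 0.008 ]
```

Emit:
tcp_steps(steps=[{"sx":-0.015,"sz":0.15,"aperture":0.03},{"sz":0.15,"aperture":0.03},{"sz":0.125,"aperture":0.03},{"sz":0.05,"aperture":0.03},{"sz":0.02,"aperture":0.03},{"aperture":0.03},{"aperture":0.03}])

```text
clock: 22.2
tcp_pos: [0.6019, 0.2123, 0.0645]
ee_rot: [-0.001, 3.139, 0.001]
contact_force: [-0.4, -0.3, -1.0]
gripper_width: 0.0397
finger_force: 37.1
```

Converted, 0.005 m is 0.025, 0.002 m is 0.01.

Emit:
tcp_steps(steps=[{"sz":0.025,"aperture":0.03},{"sz":0.01,"aperture":0.03},{"sz":0.005,"aperture":0.03},{"aperture":0.03},{"aperture":0.03}])

```text
clock: 22.62
tcp_pos: [0.6023, 0.2122, 0.0563]
ee_rot: [-0.0, 3.139, 0.001]
contact_force: [-1.3, 0.2, 6.3]
gripper_width: 0.0398
finger_force: 37.6
```

Contact. I'll release, rise, and back away so the cameras have a clear view.

Converted, -0.04 m is -0.2, -0.035 m is -0.175.

Emit:
tcp_steps(steps=[{"aperture":0.068},{"aperture":0.068},{"aperture":0.068},{"aperture":0.068},{"sz":-0.1,"aperture":0.068},{"sz":-0.175,"aperture":0.068},{"sz":-0.2,"aperture":0.068},{"sz":-0.2,"aperture":0.068},{"sz":-0.2,"aperture":0.068},{"sx":0.15,"sy":0.05,"aperture":0.068},{"sx":0.2,"sy":0.05,"aperture":0.068},{"sx":0.2,"sy":0.05,"aperture":0.068},{"sx":0.2,"sy":0.05,"aperture":0.068},{"sy":0.2,"aperture":0.068},{"sy":0.2,"aperture":0.068},{"sy":0.2,"aperture":0.068},{"sy":0.2,"aperture":0.068},{"sy":0.2,"aperture":0.068},{"aperture":0.068},{"aperture":0.068}])

```text
clock: 24.28
tcp_pos: [0.4506, 0.4537, 0.2284]
ee_rot: [0.005, -3.141, 0.001]
contact_force: [-0.1, -0.7, -0.5]
gripper_width: 0.0679
finger_force: 0.0
```

```bash
python3 - <<'E'
from h import *
def rng(n,P,x,y,z0,z1,rad):
    Q=P.reshape(-1,3);q=Q[(np.hypot(Q[:,0]-x,Q[:,1]-y)<.035)&(Q[:,2]>z0)&(Q[:,2]<z1)]
    if len(q)<9: return print(n,len(q))
    f=least_squares(lambda p:np.hypot(q[:,0]-p[0],q[:,1]-p[1])-rad,[x,y],loss="soft_l1",f_scale=.002)
    print(n,len(q),q.min(0).round(4),q.max(0).round(4),f.x.round(4))
for n in("scene","side"):
    im,P=cloud(n);cv2.imwrite(f"pics/{n}3.png",im)
    for k,x,y,rad in(("salt",.577,-.007,.0215),("gold",.59,.102,.0207),("black",.597,.2125,.02),):
        for a,b in((.02,.06),(.07,.105)): rng(n+" "+k,P,x,y,a,b,rad)
    rng(n+" cup",P,.4385,.2887,.055,.079,.029)
E
```

```text
scene salt 297 [ 0.553  -0.0283  0.0202] [0.5896 0.0099 0.0599] [ 0.5777 -0.0049]
scene salt 292 [ 0.5572 -0.0246  0.0701] [0.5881 0.0086 0.1012] [ 0.583 -0.001]
scene gold 265 [0.5668 0.0808 0.0201] [0.6054 0.1127 0.0599] [0.5893 0.1026]
scene gold 262 [0.5662 0.0811 0.0701] [0.6023 0.1153 0.1048] [0.5898 0.1034]
scene black 248 [0.5745 0.1908 0.02  ] [0.6119 0.2282 0.0598] [0.5977 0.2126]
scene black 257 [0.5761 0.1904 0.07  ] [0.6128 0.2274 0.1048] [0.5981 0.2132]
scene cup 500 [0.4074 0.2587 0.055 ] [0.4685 0.3195 0.079 ] [0.4368 0.2883]
side salt 270 [ 0.5544 -0.0264  0.0201] [0.5798 0.0146 0.06  ] [ 0.5793 -0.0066]
side salt 287 [ 0.558  -0.0243  0.07  ] [0.5892 0.0097 0.0976] [ 0.586  -0.0072]
side gold 256 [0.5672 0.0811 0.0201] [0.5938 0.1227 0.0599] [0.5908 0.1021]
side gold 257 [0.5684 0.0814 0.0701] [0.5933 0.1231 0.1048] [0.5916 0.1024]
side black 267 [0.5776 0.1915 0.0201] [0.6054 0.2299 0.0599] [0.5995 0.2118]
side black 263 [0.5768 0.1914 0.07  ] [0.6054 0.231  0.1049] [0.5998 0.2125]
side cup 568 [0.4087 0.2586 0.0551] [0.4693 0.3198 0.0787] [0.4381 0.2881]
```

View pics/scene3.png

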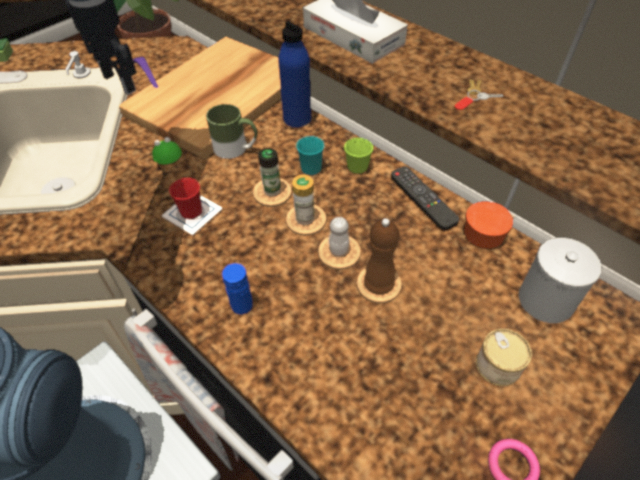

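The final view shows every item upright and centred to within about 4 mm: salt (340,240), gold (303,205), black (270,178), cup on the tile (187,200), mill unmoved at (381,260). The arm is clear.

```bash
python3 -c "
from station import r
print(r.close_job())"
```

```text
the job is handed in; nothing more can be done
None
```

I handed the job in at about 24 s: counted from the mill's end the row is mill, salt, gold-capped jar, black-capped jar, with the red cup on the tile, and the last pictures show everything upright and each moved item within about 4 mm of centre (the result of the judging was not reported).

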